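# Close both catches of a canister against the bench stop

### The job

Shut both end catches of the stainless canister, using the bent steel bench stop so that it cannot slide away: stand it with one end flush and square against the front of the stop, near the middle, and press the catch at the end facing you fully home; then turn the canister half round so that the shut end goes flush against the stop, and press the other catch home. Leave it standing there upright and flush with both catches shut; never tip it over, and leave the light handles, sound, dilator and gallipot where they are.

Things in the scene. Friction and masses are not known exactly. Their poses are not given: they have to be found in the camera images.
- canister: stainless canister, lid seated (one rigid piece), 0.48 to 0.75 kg: body 110 mm long (x), 58 wide (y), 80 high; lid above 15 high, 114 by 58, flush with its sides. Origin in the centre of its underside, z up. Grip it from above across its width, near the top. A plate catch is hinged at each end; open, it stands out 48 mm beyond the end wall. A strike bar stands out 4 mm from each end wall, 57 to 63 mm up. Either catch may be shut first
- catch_a (a joint): angle (rad) of the plate catch on the +x end of the canister's lid: 0 is fully home, hanging flat along the end wall; 1.57 is straight out, level; 1.9 is its limit. It starts open, 1.25 to 1.7. A steel plate 34 mm wide hinged at its upper edge; stiff (0.17 N m: 4 to 5 N at its free edge all the way), no spring, stays where it is left
- catch_b (a joint): angle (rad) of the plate catch on the -x end of the canister's lid: 0 is fully home, hanging flat along the end wall; 1.57 is straight out, level; 1.9 is its limit. It starts open, 1.25 to 1.7. A steel plate 34 mm wide hinged at its upper edge; stiff (0.17 N m: 4 to 5 N at its free edge all the way), no spring, stays where it is left
- catch_a_hinge (a point): axis of the hinge of the catch on the +x end, at the middle of the plate's width: 60 mm from the canister's middle, 86 mm above its underside; fixed to the plate
- catch_b_hinge (a point): axis of the hinge of the catch on the -x end, at the middle of the plate's width: 60 mm from the canister's middle, 86 mm above its underside; fixed to the plate
- catch_a_edge (a point): middle of the rolled free edge (6 mm thick) of the catch on the +x end, 40 mm from its hinge axis; the part to press on. With the catch home it is 46 mm above the canister's underside and 7.5 mm outside the end wall, the rolled edge reaching 10.5 mm outside
- catch_b_edge (a point): middle of the rolled free edge (6 mm thick) of the catch on the -x end, 40 mm from its hinge axis; the part to press on. With the catch home it is 46 mm above the canister's underside and 7.5 mm outside the end wall, the rolled edge reaching 10.5 mm outside
- end_a (a point): middle of the canister's +x end wall (the flat body face), 19 mm above its underside; moves with the canister
- end_b (a point): middle of the canister's -x end wall, 19 mm above its underside; moves with the canister
- stop: bench stop, a bent stainless bracket fixed to the worktop: an upright strip 160 mm long (y), 38 high, 4 thick, with a foot behind it. Origin at the middle of the bottom edge of its working face, a flat upright plane that looks along its -x axis, towards the robot (x points into the stop). It is lower than the catches: a catch, open or shut, clears it when that end is against it
- handle_1: domed light handle of rigid blue polymer standing on its 84 mm wide flange, 110 mm tall, grip about 37 mm thick; origin in the centre of its underside. A bystander.
- handle_2: domed light handle of rigid blue polymer standing on its 84 mm wide flange, 110 mm tall, grip about 37 mm thick; origin in the centre of its underside. A bystander.
- handle_3: domed light handle of rigid blue polymer standing on its 84 mm wide flange, 110 mm tall, grip about 37 mm thick; origin in the centre of its underside. A bystander.
- post: fixed steel post with a bayonet socket for light handles on a round foot 80 mm wide, 108 mm tall, socket 34 mm wide; origin in the centre of its foot. Not used
- tray: fixed open steel instrument tray 360 mm long (x), 120 mm wide (y), 26 mm high; origin in the centre of its underside. Not used
- sound: steel uterine sound about 290 mm long and 5 mm thick, lying in the tray. A bystander
- dilator: chrome cervical dilator about 190 mm long and 10 mm thick, lying in the tray. A bystander
- gallipot: small steel bowl 76 mm wide and 45 mm high; origin in the centre of its underside. A bystander

How it is judged:
On the way, in this order (a step that is already met when the one before it is completed fails the run):
1. The canister stands on the worktop with one end flush and square against the stop, both catches still open (value of joint each of catch_a, catch_b above 0.3 rad and ((x of end_a in the frame of stop between -0.004 and 0.003 m and y of end_a in the frame of stop between -0.05 and 0.05 m and angle between the x axis of canister and the x axis of stop, either way round below 0.07 rad and height (world z) of canister below 0.005 m and angle between canister's own z axis and vertical below 0.05 rad) or (x of end_b in the frame of stop between -0.004 and 0.003 m and y of end_b in the frame of stop between -0.05 and 0.05 m and angle between the x axis of canister and the x axis of stop, either way round below 0.07 rad and height (world z) of canister below 0.005 m and angle between canister's own z axis and vertical below 0.05 rad))), for 0.2 s.
2. With that end against the stop, the catch at the other end, facing the robot, is pressed home; the one over the stop is still open ((((x of end_a in the frame of stop between -0.004 and 0.003 m and y of end_a in the frame of stop between -0.05 and 0.05 m and angle between the x axis of canister and the x axis of stop, either way round below 0.07 rad and height (world z) of canister below 0.005 m and angle between canister's own z axis and vertical below 0.05 rad) and value of joint catch_b below 0.1 rad and value of joint catch_a above 0.3 rad) or ((x of end_b in the frame of stop between -0.004 and 0.003 m and y of end_b in the frame of stop between -0.05 and 0.05 m and angle between the x axis of canister and the x axis of stop, either way round below 0.07 rad and height (world z) of canister below 0.005 m and angle between canister's own z axis and vertical below 0.05 rad) and value of joint catch_a below 0.1 rad and value of joint catch_b above 0.3 rad))), for 0.2 s.
3. The canister has been turned half round: the shut end is flush against the stop and the open catch faces the robot ((((x of end_a in the frame of stop between -0.004 and 0.003 m and y of end_a in the frame of stop between -0.05 and 0.05 m and angle between the x axis of canister and the x axis of stop, either way round below 0.07 rad and height (world z) of canister below 0.005 m and angle between canister's own z axis and vertical below 0.05 rad) and value of joint catch_a below 0.1 rad and value of joint catch_b above 0.3 rad) or ((x of end_b in the frame of stop between -0.004 and 0.003 m and y of end_b in the frame of stop between -0.05 and 0.05 m and angle between the x axis of canister and the x axis of stop, either way round below 0.07 rad and height (world z) of canister below 0.005 m and angle between canister's own z axis and vertical below 0.05 rad) and value of joint catch_b below 0.1 rad and value of joint catch_a above 0.3 rad))), for 0.2 s.
4. The second catch is pressed home too with the canister against the stop (((x of end_a in the frame of stop between -0.004 and 0.003 m and y of end_a in the frame of stop between -0.05 and 0.05 m and angle between the x axis of canister and the x axis of stop, either way round below 0.07 rad and height (world z) of canister below 0.005 m and angle between canister's own z axis and vertical below 0.05 rad) or (x of end_b in the frame of stop between -0.004 and 0.003 m and y of end_b in the frame of stop between -0.05 and 0.05 m and angle between the x axis of canister and the x axis of stop, either way round below 0.07 rad and height (world z) of canister below 0.005 m and angle between canister's own z axis and vertical below 0.05 rad)) and value of joint each of catch_a, catch_b below 0.1 rad), for 0.2 s.
At the end, for the whole second after the job is handed in: Both catches are home (below 0.10 rad); the canister stands upright on the worktop, at rest, one end within 4 mm of the stop's face, square to it within 0.07 rad and its middle within 50 mm of the stop's middle along the stop; every bystander is within 30 mm of where it started (all of step 4 and linear speed of canister below 0.01 m/s and distance of each of handle_1, handle_2, handle_3, sound, dilator, gallipot from where it was at the start of the episode below 0.03 m); the robot touches nothing.
It fails at once if the canister is tipped by more than 0.4 rad (angle between canister's own z axis and vertical above 0.4 rad).
It fails at once if a light handle, the sound, the dilator or the gallipot is moved more than 30 mm from its place (distance of any of handle_1, handle_2, handle_3, sound, dilator, gallipot from where it was at the start of the episode above 0.03 m).
It also fails if it takes over 64 s, if anything falls off the work surface, if the arm or the gripper's body presses on something with over 40 N, if the wrist force passes 120 N, or if a joint passes its speed limit or range.

### The arm

A 6-joint arm with a two-finger parallel gripper is mounted at the origin on the work surface. World frame = base frame: x ahead of the robot, y to its left, z up, the work surface at z = 0. Lengths are in m, angles in rad, forces in N, time in s.
With the tool pointing down it reaches from about 0.225 to 0.875 m from the base axis. Payload 3.4 kg.
Tool frame: the origin (TCP) lies on the front face of the gripper's body, between the roots of the fingers; the fingertips stand 73 mm ahead of it and the grasp point (between the pads) lies 54 mm ahead of it; y points along the fingers, x is the direction in which the jaws open and shut, and the axes are right-handed (so a half turn about y gives the same grasp; the last joint's range is limited). The gripper opens to 85 mm and grips with 20 to 120 N. Pads are 22 mm wide; open, the fingers measure 114 mm over their backs; the gripper's body (76 mm by 85 mm) begins 54 mm behind the grasp point. The pads swing forward as they close: fully open they stand 13 mm farther back than shut.
Start: joints at [-1.421, 0.276, 1.505, -0, 1.361, -0.121], TCP at [0.154, -0.554, 0.304] pointing down, gripper open.
Joint ranges: [-2.89, 2.89], [-0.75, 2.08], [0.22, 2.7], [-1.18, 4.32], [0.11, 2.71], [-2.7, 2.7]. Speed limits (rad/s): [2.57, 2.57, 3.14, 3.14, 3.14, 3.14].

### API

Orientations are given as a rotation vector (axis times angle).
In Python, from plant import robot, inverse_kinematics, get_image, finder gives the robot as it stands. The module is installed in compiled form; this text tells all that it offers. Calls block until the motion is done:
- robot.movep(position, orientation): joint-space move of the TCP to a pose.
- robot.move_linear(position, max_speed=0.15, rotation=None, max_force=None): straight line of the TCP; rotation=None keeps the orientation; max_speed is the mean speed in m/s. With max_force (N) it stops when the force on the tool has changed by that much, and returns True; else False.
- robot.move_j(angles): joint-space move.
- robot.move_gripper(opening, grip_force=None): finger opening in m; grip_force is the grip in N (None keeps the last); returns when the fingers have stopped.
- robot.pause(seconds).
- inverse_kinematics(position, orientation): joint angles nearest the present ones, or None.
- get_image(name): name is "side" or "top"; returns a dict with "color" (384x512x3 uint8, blue, green, red), "camera_matrix" (3x3 intrinsics, pixels), "eye" and "attitude" of the camera in the world. Camera axes: x right, y down, z forward; pixel columns grow to the right and rows downward; lengths in m; the calibration is good to about 2 mm. A picture is of the moment at which its call begins. There is no depth.
A pose or a line that the arm cannot do raises robot.Unreachable and nothing moves.
- robot.close_job(): hands the job in, once; it reports no verdict.
Trained networks look in a picture, given as the dict that the camera call returned (one of the last four; its "shot" number tells which), for a name from the list of things; names that differ only in an ending like _2 or _b are one class to them, and where a whole thing is asked for, a point or a joint stands for the part that bears it (a point fixed in the world has none). Each returns a list of dicts, best first, with "score" (0 to 1); they miss things now and then, are a little off and sometimes report something else, mostly with a low value. They report only what shows in the picture. A call takes as long as a camera call.
- finder.look_for(picture, query): "location" ([x, y, z] in m, in world coordinates, good to about 4 mm: the middle of the surface that is visible of it).
- finder.place_of(picture, query): "location" ([x, y, z] in m, in world coordinates, good to about 4 mm: a listed point, or the origin of a listed thing).
Readings, each from a call of its own:
- robot.current_time(): time.
- robot.current_joint_positions(): joint angles.
- robot.current_joint_vel(): joint speeds.
- robot.current_joint_efforts(): joint torques, N m.
- robot.current_tcp_pos(): TCP position.
- robot.current_orientation(): TCP orientation.
- robot.current_ft_force(): force on the tool from outside, world axes, zero at the start.
- robot.current_torque(): the same for the moment, N m.
- robot.current_gripper_width(): finger opening in m.
Only numpy, scipy, OpenCV 4.12 (cv2) and the standard library are available. Lean on these libraries where they do the work, as an engineer would, in place of code of your own. Each camera call takes 0.05 s, during which the arm holds its last target.

## Working session

There is one attempt and no reset: what is moved stays moved. The work goes in short steps, each a Python script; the robot and the scene stay as the last script left them, time stands still between calls to the robot, and variables do not carry over. Pictures are saved under pics/ and viewed, and the job is handed in when it is done.

```bash
mkdir -p pics; ls
python3 - <<'E'
from plant import robot, get_image, finder
import cv2, numpy as np
print(robot.current_time(), robot.current_orientation(), robot.current_gripper_width())
for n in ["side","top"]:
    p=get_image(n); cv2.imwrite(f"pics/a_{n}.png",p["color"])
    print(n,np.round(p["camera_matrix"],1).tolist(),np.round(p["eye"],4),np.round(p["attitude"],4).tolist())
    for q in ["canister","catch_a_edge","catch_a_hinge","end_a","stop","handle_1","gallipot","post","tray"]:
        print(q,[(np.round(r["location"],4).tolist(),round(r["score"],2)) for r in finder.place_of(p,q)][:4])
print(robot.current_time())
E
```

```text
pics
0.0 [-1.32390299  1.00834302 -1.00613028] 0.08572113303037904
side [[410.5, 0.0, 264.3], [0.0, 410.5, 198.0], [0.0, 0.0, 1.0]] [ 0.4262 -0.7277  0.9834] [-2.445, 0.1488, -0.0582]
canister [([0.5196, 0.1804, 0.0016], 0.93)]
catch_a_edge [([0.6089, 0.1468, 0.0913], 0.66)]
catch_a_hinge [([0.5746, 0.1614, 0.0845], 0.67)]
end_a [([0.5715, 0.1604, 0.0136], 0.93), ([0.4648, 0.1985, 0.0191], 0.77), ([0.5593, -0.3552, 0.0002], 0.63)]
stop [([0.6356, -0.0586, -0.0015], 0.82), ([0.5575, -0.3546, 0.0018], 0.63)]
handle_1 [([0.5576, 0.4283, 0.003], 0.96), ([0.6739, 0.3892, 0.0028], 0.91), ([0.406, 0.4275, 0.0019], 0.77)]
gallipot [([0.3206, -0.2085, 0.0052], 0.91)]
post [([0.7318, 0.2269, -0.0015], 0.64), ([0.6349, -0.062, -0.0034], 0.59)]
tray [([0.5586, -0.3819, 0.0018], 0.59), ([0.734, 0.2255, -0.0021], 0.48), ([0.3228, -0.2077, 0.0037], 0.2)]
top [[377.1, 0.0, 250.0], [0.0, 377.1, 192.6], [0.0, 0.0, 1.0]] [0.4403 0.0243 1.1921] [-2.2074, 2.1669, -0.1213]
canister [([0.5173, 0.1764, 0.0034], 0.73), ([0.4649, 0.1977, 0.0167], 0.51)]
catch_a_edge [([0.6119, 0.1474, 0.0866], 0.75)]
catch_a_hinge [([0.5746, 0.16, 0.0847], 0.49)]
end_a [([0.4646, 0.1953, 0.0177], 0.81), ([0.5728, 0.1588, 0.0166], 0.55)]
stop [([0.6333, -0.0556, -0.0004], 0.62)]
handle_1 [([0.4084, 0.4249, -0.0007], 0.91), ([0.557, 0.43, -0.002], 0.79), ([0.6743, 0.3879, 0.0002], 0.64)]
gallipot [([0.3225, -0.2092, 0.0018], 0.74), ([0.5764, 0.1598, 0.084], 0.66)]
post [([0.7386, 0.2275, -0.0009], 0.84), ([0.553, 0.429, -0.0028], 0.62)]
tray [([0.5531, -0.3839, -0.0038], 0.74), ([0.5771, 0.1611, 0.0873], 0.46), ([0.737, 0.2256, -0.0002], 0.38)]
1.0
```

View pics/a_side.png

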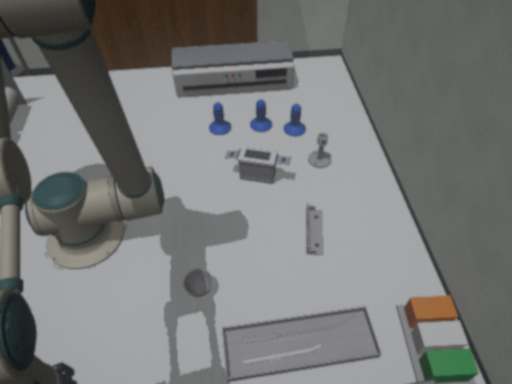

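View pics/a_top.png

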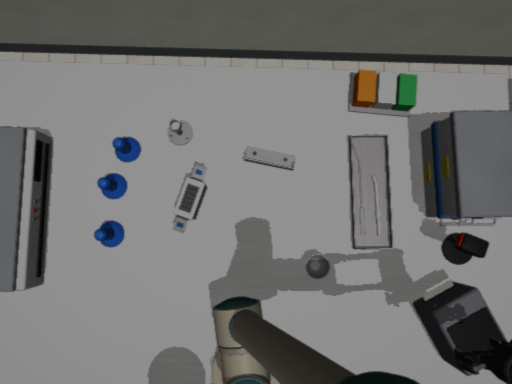

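```bash
cat > h.py <<'E'
from plant import robot, inverse_kinematics, get_image, finder
import cv2, numpy as np
from scipy.spatial.transform import Rotation as R
def proj(p,X):
    c=R.from_rotvec(p["attitude"]).inv().apply(np.atleast_2d(X)-p["eye"])
    u=c@np.array(p["camera_matrix"]).T
    return u[:,:2]/u[:,2:]
def back(p,uv,z):
    uv=np.atleast_2d(uv).astype(float)
    d=np.c_[uv,np.ones(len(uv))]@np.linalg.inv(p["camera_matrix"]).T
    d=R.from_rotvec(p["attitude"]).apply(d)
    return p["eye"]+d*((z-p["eye"][2])/d[:,2:])
def crop(p,X,hw,name,s=6):
    u,v=proj(p,X)[0].round().astype(int)
    u0,v0=max(u-hw,0),max(v-hw,0)
    c=p["color"][v0:v+hw,u0:u+hw]
    cv2.imwrite(name,cv2.resize(c,None,fx=s,fy=s,interpolation=cv2.INTER_CUBIC)); print(name,"origin",u0,v0,"scale",s)
def down(yaw):  # tool pointing down, jaw axis (tool x) at world angle yaw
    x=np.array([np.cos(yaw),np.sin(yaw),0])
    return x
E
python3 - <<'E'
from h import *
import pickle
for n in ["top","side"]:
    p=get_image(n); pickle.dump(p,open(n+".pkl","wb"))
    crop(p,[0.634,-0.057,0.03],40,f"pics/b_stop_{n}.png",7)
    crop(p,[0.518,0.178,0.08],45,f"pics/b_can_{n}.png",6)
print(R.from_rotvec(robot.current_orientation()).as_matrix().round(3))
E
```

```text
pics/b_stop_top.png origin 228 124 scale 7
pics/b_can_top.png origin 144 153 scale 6
pics/b_stop_side.png origin 267 185 scale 7
pics/b_can_side.png origin 212 113 scale 6
[[ 0.267 -0.     0.964]
 [-0.964 -0.     0.267]
 [ 0.    -1.    -0.   ]]
```

View pics/b_stop_top.png

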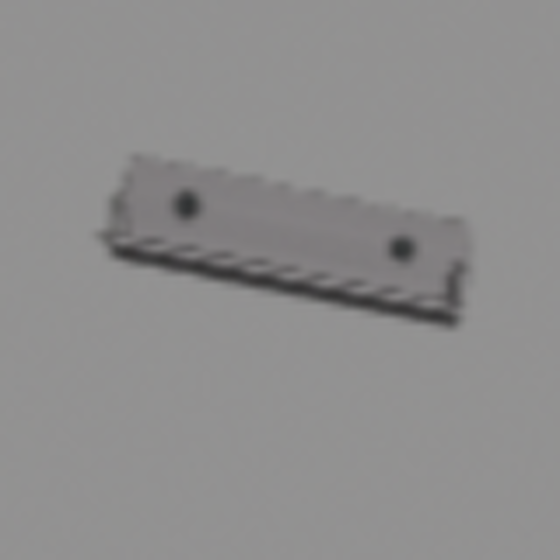

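View pics/b_can_top.png

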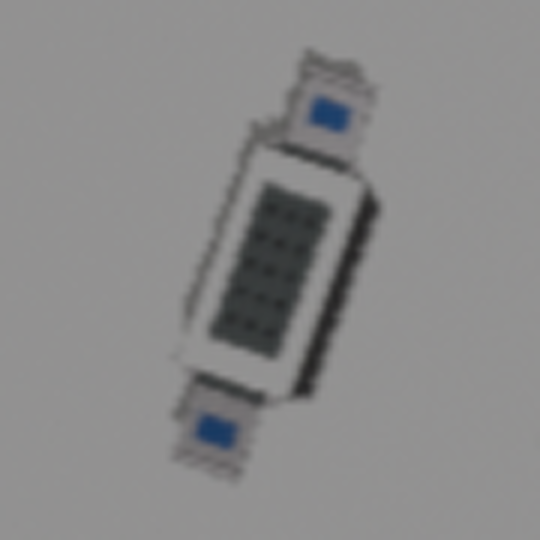

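View pics/b_stop_side.png

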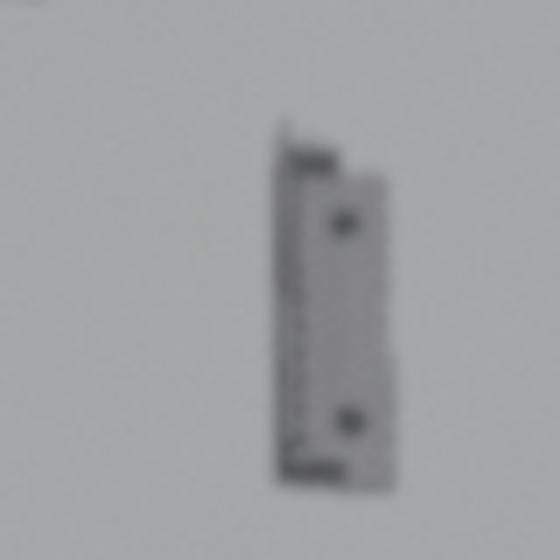

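View pics/b_can_side.png

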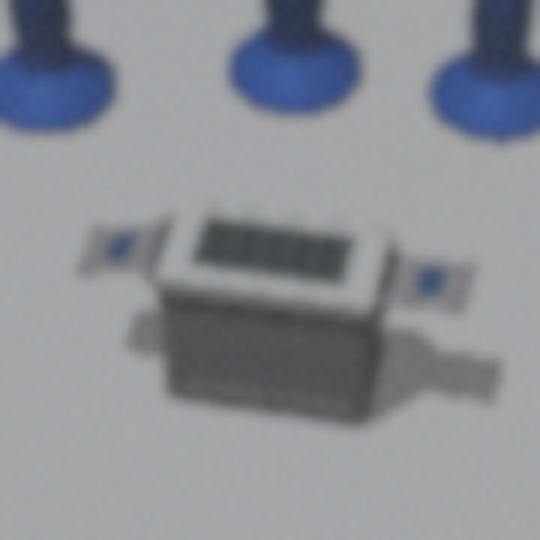

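Run:
```python
from h import *
import pickle
p=pickle.load(open("top.pkl","rb")); s=pickle.load(open("side.pkl","rb"))
f=lambda c,o,k:(np.array(c)+.5)/k-.5+np.array(o)
b=back(p,f([[115,254],[455,326]],(228,124),7),0.)
t=back(p,f([[108,238],[462,303]],(228,124),7),0.038)
for e in (b,t):
    d=e[0]-e[1]; print("stop",e.round(4)[:,:2].tolist(),"len",np.linalg.norm(d),"mid",e.mean(0).round(4),"yaw",np.arctan2(-d[0],d[1]))
l=back(p,f([[262,140],[366,185],[282,403],[180,355]],(144,153),6),.095)
print(l.round(4)[:,:2].tolist(), l.mean(0)); 
for i,j in((3,0),(2,1),(1,0),(2,3)):
    d=l[j]-l[i]; print(np.linalg.norm(d),np.arctan2(d[1],d[0]))
sb=back(s,f([[278,122],[278,487]],(267,185),7),0.038); print("side top edge",sb)
```

```text
stop [[0.6503, 0.0191], [0.6204, -0.1369]] len 0.1588465634473183 mid [ 0.6354 -0.0589  0.    ] yaw -0.18952194949947268
stop [[0.6507, 0.0225], [0.625, -0.1348]] len 0.1593807219716515 mid [ 0.6379 -0.0561  0.038 ] yaw -0.1620703788209764
[[0.5825, 0.1844], [0.5615, 0.1333], [0.455, 0.1707], [0.4772, 0.2204]] [0.51908545 0.1771927  0.095     ]
0.11130276419591172 -0.3299475970779603
0.11288105547531034 -0.3378942667319874
0.055266147304059106 1.1806903347674986
0.054489686932933365 1.1508488993209347
side top edge [[ 0.64733346  0.02079601  0.038     ]
 [ 0.61345954 -0.15725792  0.038     ]]
```

```bash
cat >> h.py <<'E'
def ori(a):
    x=np.array([np.cos(a),np.sin(a),0]); y=np.array([0,0,-1.]); z=np.cross(x,y)
    return R.from_matrix(np.c_[x,y,z]).as_rotvec()
SY=-0.18; SO=np.array([0.6355,-0.058,0])
sx=np.array([np.cos(SY),np.sin(SY),0]); sy=np.array([-np.sin(SY),np.cos(SY),0])
def S(x,y,z): return SO+sx*x+sy*y+np.array([0,0,z])
E
python3 - <<'E'
from h import *
print(robot.current_joint_positions())
for nm,pos,yaw in (("can",[.519,.177,.129],-.333),("stop",S(-.055,0,.129),SY),("press",S(-.14,0,.115),SY)):
    for k in (0,1,2,3):
        q=inverse_kinematics(pos,ori(yaw+k*np.pi/2)); print(nm,k,None if q is None else np.round(q,2))
E
```

```text
[-1.42101846e+00  2.75894676e-01  1.50491099e+00 -2.73617906e-05
  1.36073775e+00 -1.21002103e-01]
can 0 [ 0.2   0.39  1.81 -0.    0.94  0.53]
can 1 [ 0.2   0.39  1.81 -0.    0.94 -1.04]
can 2 [ 0.2   0.39  1.81 -0.    0.94 -2.61]
can 3 [ 0.2   0.39  1.81 -0.    0.94  2.11]
stop 0 [-0.2   0.43  1.73 -0.    0.97 -0.02]
stop 1 [-0.2   0.43  1.73 -0.    0.97 -1.59]
stop 2 None
stop 3 [-0.2   0.43  1.73 -0.    0.97  1.55]
press 0 [-0.21  0.35  1.94 -0.    0.86 -0.03]
press 1 [-0.21  0.35  1.94 -0.    0.86 -1.6 ]
press 2 None
press 3 [-0.21  0.35  1.94 -0.    0.86  1.55]
```

Run:
```python
from h import *
a=-.333+np.pi/2
robot.move_gripper(.085,40)
robot.movep([.519,.177,.22],ori(a)); print(robot.current_time(), robot.current_tcp_pos().round(4))
print(robot.move_linear([.519,.177,.125],.12,max_force=15), robot.current_tcp_pos().round(4))
robot.move_gripper(.04,40); print("w",robot.current_gripper_width(), robot.current_time())
f0=robot.current_ft_force()
robot.move_linear([.519,.177,.185],.12); print(f0.round(1),robot.current_ft_force().round(1),robot.current_gripper_width())
p=get_image("side"); cv2.imwrite("pics/c_side.png",p["color"]); crop(p,[.519,.177,.13],60,"pics/c_crop.png",5)
print(robot.current_time())
```

```text
4.2083 [0.5194 0.1763 0.2201]
False [0.5196 0.1771 0.1256]
w 0.057759717139124755 5.5167
[-1.4  1.2  5.4] [-1.4  0.1 -7.1] 0.05791271132186351
pics/c_crop.png origin 197 87 scale 5
6.2167
```

View pics/c_crop.png

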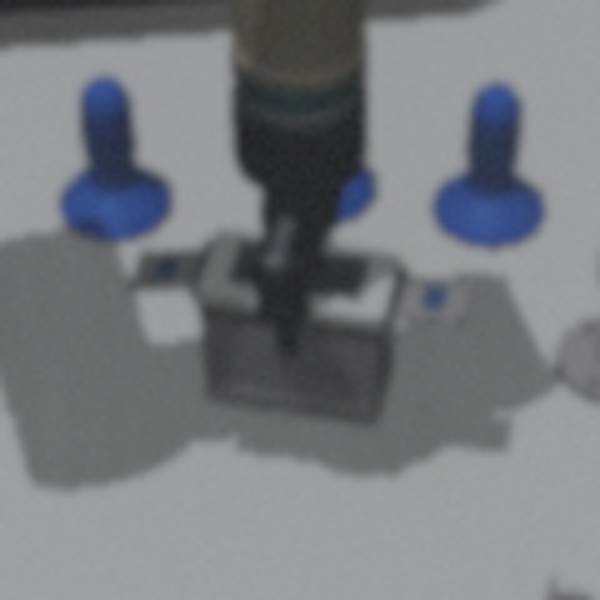

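Run:
```python
from h import *
a=SY+np.pi/2
robot.movep(S(-.09,0,.185),ori(a)); print(robot.current_time())
robot.move_linear(S(-.09,0,.1265),.12)
print("ft",robot.current_ft_force().round(1))
print(robot.move_linear(S(-.045,0,.1265),.04,max_force=8))
print(robot.current_tcp_pos().round(4),"stopframe x",(robot.current_tcp_pos()-SO)@sx,robot.current_ft_force().round(1),robot.current_torque().round(2))
print(robot.move_linear(robot.current_tcp_pos()-[0,0,.003],.03,max_force=5),robot.current_tcp_pos().round(4),robot.current_ft_force().round(1))
p=get_image("side");crop(p,S(-.055,0,.09),60,"pics/d_crop.png",5)
print(robot.current_time())
```

```text
7.1
ft [ 0.3  0.1 -6.3]
True
[ 0.5803 -0.048   0.1258] stopframe x -0.05605500983750879 [-1.4 -0.1  2.2] [ 0.08 -0.13 -0.  ]
False [ 0.5805 -0.0481  0.1257] [-7.   0.1 14.3]
pics/d_crop.png origin 229 152 scale 5
8.875
```

View pics/d_crop.png

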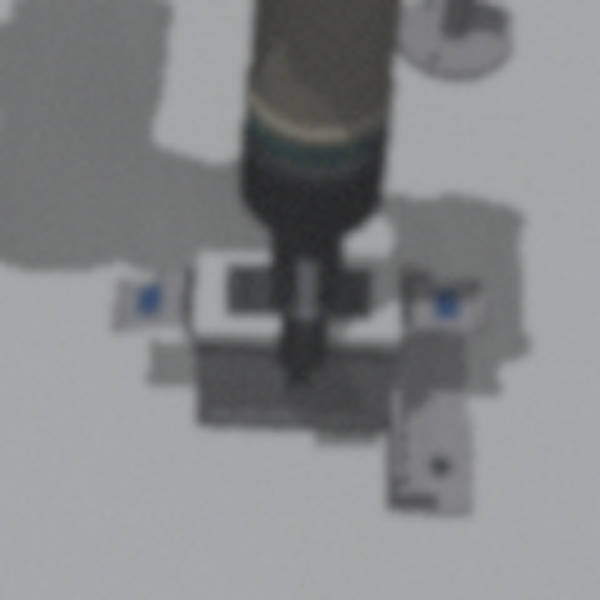

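Run:
```python
from h import *
t=robot.current_tcp_pos(); t[2]=.1268
robot.move_linear(t,.03); robot.pause(.1); print("ft",robot.current_ft_force().round(1),robot.current_tcp_pos().round(4))
for i in range(3):
    g=robot.current_tcp_pos()+sx*.006; g[2]=.1268
    r=robot.move_linear(g,.02,max_force=10)
    print(r,"x",round((robot.current_tcp_pos()-SO)@sx,4),"y",round((robot.current_tcp_pos()-SO)@sy,4),robot.current_tcp_pos()[2].round(4),robot.current_ft_force().round(1),robot.current_torque().round(2))
    if r: break
print(robot.current_time())
```

```text
ft [-1.  -1.  -4.1] [ 0.5802 -0.048   0.1261]
True x -0.0547 y -0.0 0.1262 [-0.7  0.3  4.4] [ 0.01 -0.24  0.02]
9.525
```

Run:
```python
from h import *
def st(): 
    t=robot.current_tcp_pos(); print("x",round((t-SO)@sx,4),"z",t[2].round(4),robot.current_ft_force().round(1),robot.current_torque().round(2))
t=robot.current_tcp_pos(); t[2]=.1285
robot.move_linear(t,.03); robot.pause(.15); st()
for i in range(6):
    g=robot.current_tcp_pos()+sx*.002; g[2]=.1285
    r=robot.move_linear(g,.02,max_force=10); robot.pause(.1); print(r); st()
    if r: break
p=get_image("top");crop(p,S(-.055,0,.09),50,"pics/e_top.png",6)
print(robot.current_time())
```

```text
x -0.0553 z 0.1277 [-0.5 -0.3 -7.1] [ 0.   -0.06  0.03]
False
x -0.0539 z 0.1281 [-1.1  0.3 -7.1] [ 0.12  0.31 -0.06]
False
x -0.0536 z 0.1282 [-4.4  0.4 -5.5] [ 0.07  0.84 -0.19]
False
x -0.0536 z 0.1282 [-5.4  1.  -4.6] [ 0.05  0.96 -0.1 ]
False
x -0.0536 z 0.1282 [-5.6  0.9 -3.8] [ 0.07  1.05 -0.21]
False
x -0.0536 z 0.1282 [-5.9 -0.5 -3.8] [ 0.12  0.92 -0.19]
False
x -0.0535 z 0.1282 [-5.6  0.8 -5. ] [ 0.1   1.01 -0.16]
pics/e_top.png origin 217 128 scale 6
12.1083
```

View pics/e_top.png

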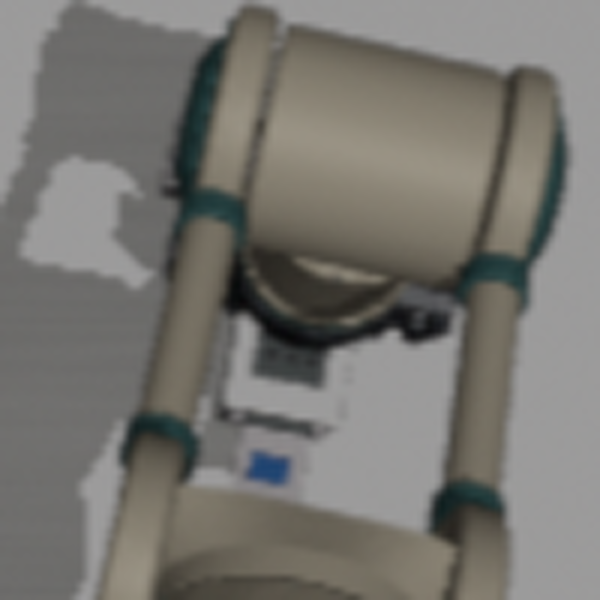

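Run:
```python
from h import *
def st(): 
    t=robot.current_tcp_pos(); print("x",round((t-SO)@sx,4),"z",t[2].round(4),robot.current_ft_force().round(1),robot.current_torque().round(2))
g=robot.current_tcp_pos(); g[2]=.1258
print(robot.move_linear(g,.03,max_force=8)); st()
robot.move_gripper(.083); st()
g=robot.current_tcp_pos(); g[2]=.2
robot.move_linear(g,.15)
robot.movep(S(-.15,0,.2),ori(SY+np.pi/2))
robot.move_gripper(.0)
p=get_image("side");crop(p,S(-.055,0,.05),50,"pics/f_side.png",7)
t=get_image("top");crop(t,S(-.055,0,.05),50,"pics/f_top.png",6)
for x in (p,t):
  for q in ("catch_a_edge","end_a","canister"):
    for r in finder.place_of(x,q)[:3]:
        d=np.array(r["location"])-SO; print(q,round(r["score"],2),np.round([d@sx,d@sy,d[2]],4))
print(robot.current_time(),robot.current_gripper_width())
```

```text
True
x -0.0547 z 0.1262 [-1.3  0.3  5.7] [-0.07 -0.5  -0.08]
x -0.0579 z 0.1234 [-0.1  0.6 -0.1] [-0.02  0.02 -0.01]
pics/f_side.png origin 238 170 scale 7
pics/f_top.png origin 216 130 scale 6
catch_a_edge 0.75 [ 0.0407 -0.0019  0.0903]
catch_a_edge 0.67 [-0.2815 -0.2069  0.003 ]
end_a 0.93 [-0.1126  0.0012  0.0223]
end_a 0.78 [-0.0047 -0.0025  0.0194]
canister 0.56 [-0.0551  0.0023  0.0004]
canister 0.53 [-0.0168 -0.3328 -0.0009]
catch_a_edge 0.68 [ 0.0406 -0.0007  0.0886]
end_a 0.82 [-0.0024  0.0011  0.0168]
canister 0.78 [-0.055  -0.0029  0.0008]
14.95 -4.616211491573635e-05
```

View pics/f_side.png

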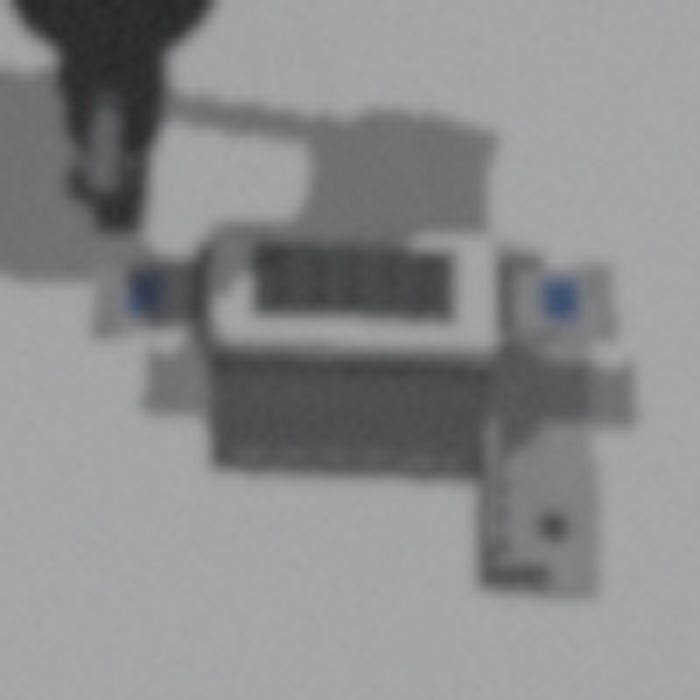

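View pics/f_top.png

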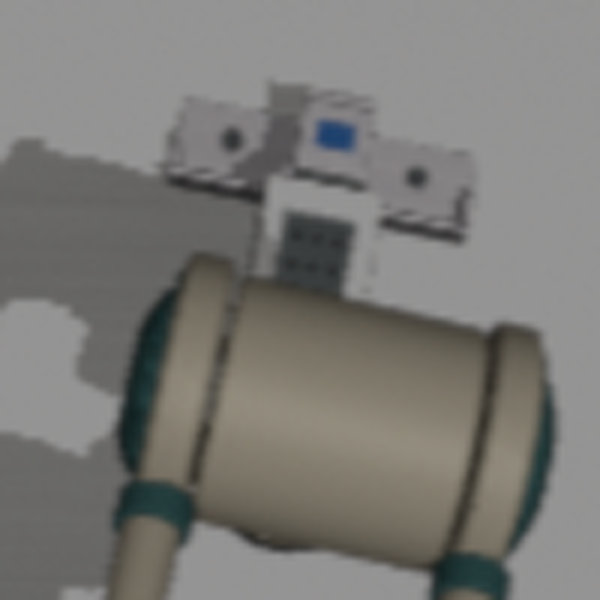

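```bash
cat >> h.py <<'E'
def st(m=""): 
    t=robot.current_tcp_pos()-SO; print(m,"x",round(t@sx,4),"y",round(t@sy,4),"z",t[2].round(4),robot.current_ft_force().round(1),round(robot.current_time(),2))
def corner(cx,cz,y=0): return S(cx-.011,y,cz+.073)
E
python3 - <<'E'
from h import *
r=.036
robot.move_linear(corner(-.115-r,.108),.15); st("above")
for th in (1.57,1.2,.85,.55):
    hit=robot.move_linear(corner(-.115-r*np.sin(th),.086-r*np.cos(th)),.05,max_force=20); st(f"{th} {hit}")
    if hit: break
p=get_image("side");crop(p,S(-.1,0,.05),50,"pics/g_side.png",7)
E
```

```text
above x -0.1627 y 0.0 z 0.1806 [-0.  -0.2  0.6] 15.25
1.57 False x -0.162 y -0.0 z 0.1587 [ 0.2 -0.7  1.2] 15.84
1.2 False x -0.1595 y -0.0 z 0.1457 [ 0.4 -0.6  1.1] 16.26
0.85 False x -0.1531 y -0.0 z 0.1346 [-0.4  0.1  1.1] 16.66
0.55 False x -0.1446 y 0.0 z 0.1279 [0.2 0.8 0.4] 17.02
pics/g_side.png origin 222 169 scale 7
```

View pics/g_side.png

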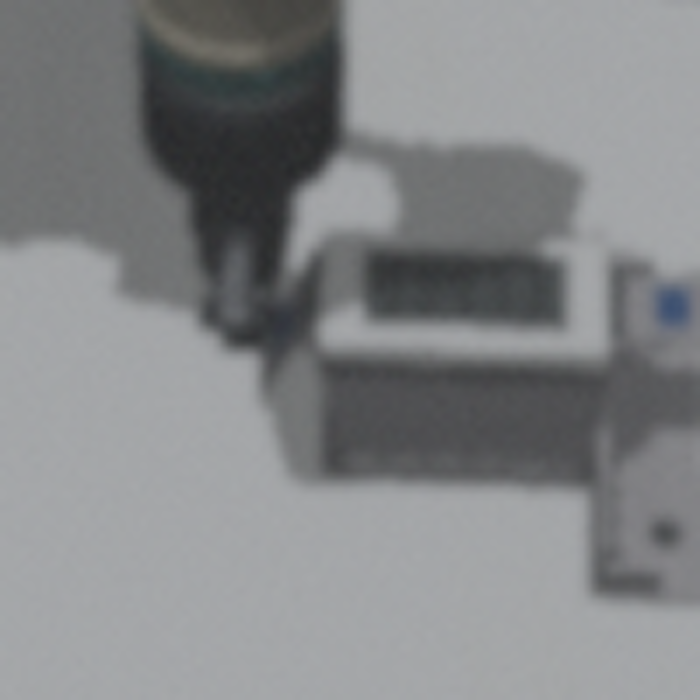

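Run:
```python
from h import *
robot.move_linear(corner(-.15,.052),.1)
robot.move_linear(corner(-.15,.037),.1); st("low")
p=get_image("side");crop(p,S(-.1,0,.05),50,"pics/h_side.png",7)
hit=robot.move_linear(corner(-.126,.037),.04,max_force=14); st(f"in {hit}")
if not hit:
    hit=robot.move_linear(corner(-.112,.037),.03,max_force=14); st(f"in2 {hit}")
robot.pause(.25)
q=get_image("side");crop(q,S(-.1,0,.05),50,"pics/h2_side.png",7)
```

```text
low x -0.1608 y -0.0 z 0.1097 [-0.4  0.  -0.1] 17.69
pics/h_side.png origin 222 169 scale 7
in False x -0.1389 y 0.0003 z 0.1091 [-4.5  1.9 -2.4] 18.49
in2 True x -0.1332 y 0.0007 z 0.1073 [-2.4  0.3 -1.2] 18.95
pics/h2_side.png origin 222 169 scale 7
```

View pics/h_side.png

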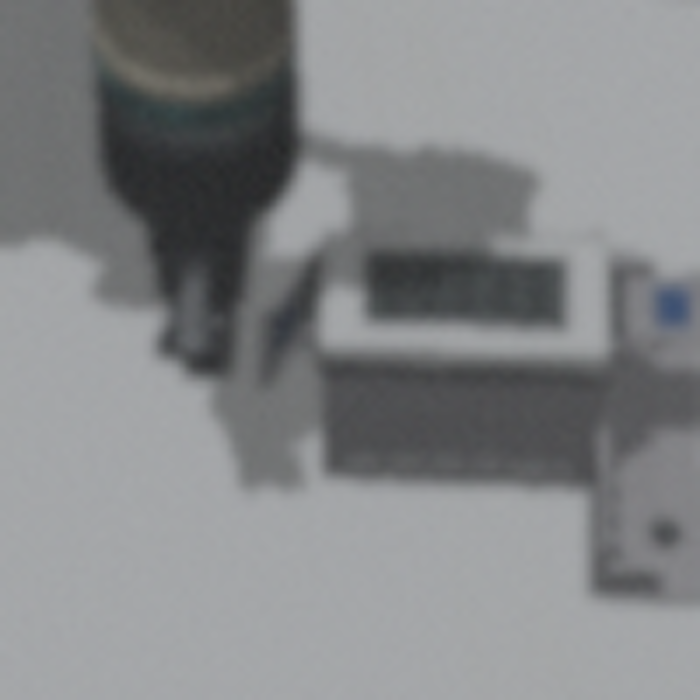

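View pics/h2_side.png

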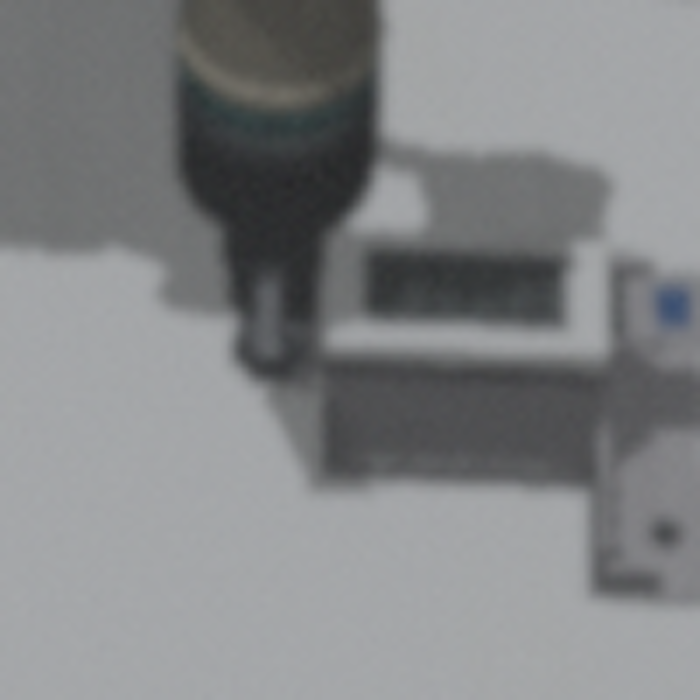

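Run:
```python
from h import *
for lim,x in ((14,-.112),(20,-.108)):
    hit=robot.move_linear(corner(x,.039),.04,max_force=lim); st(f"in {hit}"); robot.pause(.1); st()
robot.pause(.15)
robot.move_linear(corner(-.16,.039),.12); st()
q=get_image("side");crop(q,S(-.1,0,.05),50,"pics/i_side.png",7)
for r in ("catch_a_edge","end_a","catch_a_hinge"):
    for r_ in finder.place_of(q,r)[:3]:
        d=np.array(r_["location"])-SO; print(r,round(r_["score"],2),np.round([d@sx,d@sy,d[2]],4))
```

```text
in True x -0.1325 y 0.0008 z 0.1092 [-2.5 -0.1 -2. ] 19.55
 x -0.133 y 0.0008 z 0.1087 [-1.4 -0.2  0.1] 19.65
in True x -0.1318 y 0.0009 z 0.1091 [-0.6 -0.8 -0.2] 19.98
 x -0.1319 y 0.0009 z 0.109 [0.2 1.3 0. ] 20.08
 x -0.1704 y -0.0 z 0.1123 [ 0.3 -0.6  0.5] 20.7
pics/i_side.png origin 222 169 scale 7
catch_a_edge 0.54 [-0.2837 -0.2059  0.0045]
catch_a_edge 0.49 [ 0.0406 -0.0032  0.0892]
end_a 0.69 [-0.0014 -0.0008  0.0182]
end_a 0.57 [-0.1101  0.0026  0.0212]
end_a 0.48 [-0.1195  0.0034  0.0492]
catch_a_hinge 0.59 [-0.003   0.0034  0.0874]
catch_a_hinge 0.36 [ 4.380e-02  2.952e-01 -1.000e-04]
```

View pics/i_side.png

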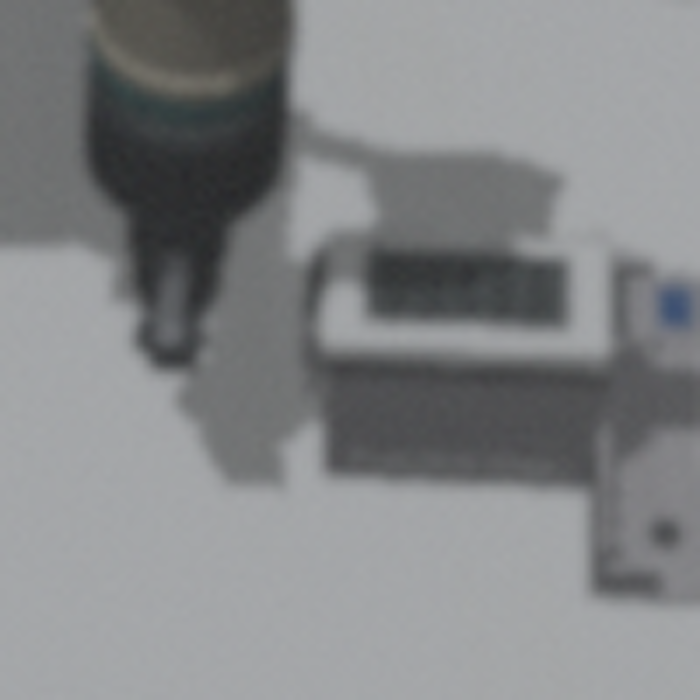

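Run:
```python
from h import *
o=ori(SY+np.pi/2)
robot.move_linear(S(-.165,0,.19),.2)
robot.move_gripper(.083)
robot.movep(S(-.055,0,.19),o); st("over")
robot.move_linear(S(-.055,0,.1255),.12,max_force=15); st("down")
robot.move_gripper(.04,50); st("grip"); print(robot.current_gripper_width())
robot.move_linear(S(-.06,0,.15),.1); st()
robot.move_linear(S(-.095,0,.20),.12); st("lift")
robot.movep(S(-.095,0,.20),ori(SY-np.pi/2)); st("turned"); print(robot.current_joint_positions().round(2),robot.current_gripper_width())
p=get_image("side");crop(p,S(-.095,0,.12),60,"pics/j_side.png",5)
```

```text
over x -0.055 y -0.0 z 0.1895 [0.1 0.  0.3] 22.74
down x -0.055 y 0.0 z 0.126 [ 1.  -0.3  0.7] 23.43
grip x -0.0544 y 0.0003 z 0.1267 [1.  2.2 5.1] 23.78
0.0572774505270543
 x -0.0604 y -0.0001 z 0.1495 [ 0.5 -0.3 -6.5] 24.18
lift x -0.0949 y -0.0 z 0.2 [ 0.9  0.8 -6.9] 24.84
turned x -0.095 y 0.0 z 0.1999 [ 0.2 -0.  -5.6] 27.49
[-0.2   0.31  1.73 -0.    1.1   1.55] 0.057377729527431726
pics/j_side.png origin 215 144 scale 5
```

View pics/j_side.png

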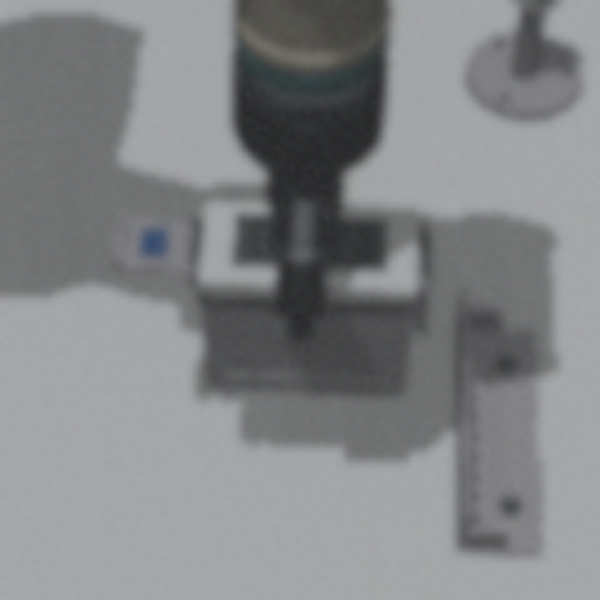

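Run:
```python
from h import *
robot.move_linear(S(-.085,0,.150),.12)
robot.move_linear(S(-.085,0,.1287),.06); st("low")
robot.move_linear(S(-.060,0,.1287),.05); st("near")
hit=robot.move_linear(S(-.05,0,.1287),.02,max_force=9); st(f"push {hit}")
if not hit: hit=robot.move_linear(S(-.047,0,.1287),.02,max_force=9); st(f"push {hit}")
robot.pause(.3); st()
g=robot.current_tcp_pos()+sx*.004; g[2]=.1268
print(robot.move_linear(g,.02,max_force=12)); st("set"); robot.pause(.3); st()
p=get_image("side");crop(p,S(-.07,0,.07),60,"pics/k_side.png",5)
```

```text
low x -0.0852 y 0.0 z 0.1283 [-0.4 -0.3 -6.8] 28.62
near x -0.0605 y 0.0 z 0.1284 [-2.3  0.7 -5.9] 29.27
push True x -0.061 y 0.0 z 0.1271 [ 0.  -0.4 -2.8] 29.57
 x -0.0612 y 0.0 z 0.1269 [ 1.6 -0.9  1.9] 29.88
True
set x -0.0598 y 0.0 z 0.1275 [-1.4  0.2  4.4] 30.2
 x -0.0598 y 0.0 z 0.1275 [-2.4 -0.8  5. ] 30.5
pics/k_side.png origin 223 156 scale 5
```

View pics/k_side.png

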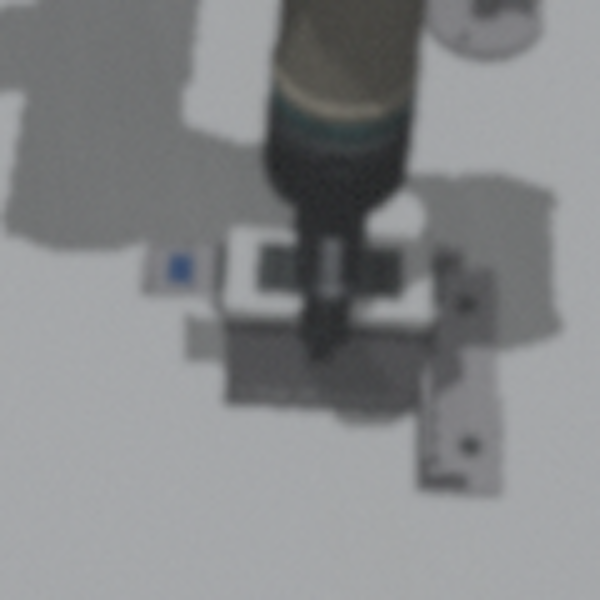

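Run:
```python
from h import *
robot.move_gripper(.083); st("open")
g=robot.current_tcp_pos(); g[2]=.2
robot.move_linear(g,.18)
robot.movep(S(-.165,0,.19),ori(SY+np.pi/2)) if False else robot.move_linear(S(-.165,0,.19),.2)
robot.move_gripper(0.)
p=get_image("side");crop(p,S(-.1,0,.05),50,"pics/l_side.png",7)
t=get_image("top");crop(t,S(-.055,0,.05),50,"pics/l_top.png",6)
for x in (p,t):
  for q in ("catch_a_edge","end_a","canister","catch_a_hinge"):
    for r in finder.place_of(x,q)[:3]:
        d=np.array(r["location"])-SO; print(q,round(r["score"],2),np.round([d@sx,d@sy,d[2]],4))
print(robot.current_time())
```

```text
open x -0.0592 y -0.0 z 0.127 [-0.5 -0.5 -0.3] 30.93
pics/l_side.png origin 222 169 scale 7
pics/l_top.png origin 216 130 scale 6
catch_a_edge 0.71 [-0.12    0.0016  0.0876]
catch_a_edge 0.46 [-0.1645 -0.0044  0.0913]
end_a 0.88 [-0.1168 -0.0009  0.0208]
end_a 0.73 [-0.0027  0.0002  0.0235]
canister 0.97 [-0.055  -0.0009  0.0006]
catch_a_hinge 0.74 [-0.1207  0.0028  0.0845]
end_a 0.56 [-0.0046  0.0015  0.0167]
canister 0.78 [-0.0588 -0.0006  0.0036]
catch_a_hinge 0.66 [-0.2792 -0.2013  0.0015]
catch_a_hinge 0.6 [-0.1639  0.4648 -0.0008]
33.4083
```

View pics/l_side.png

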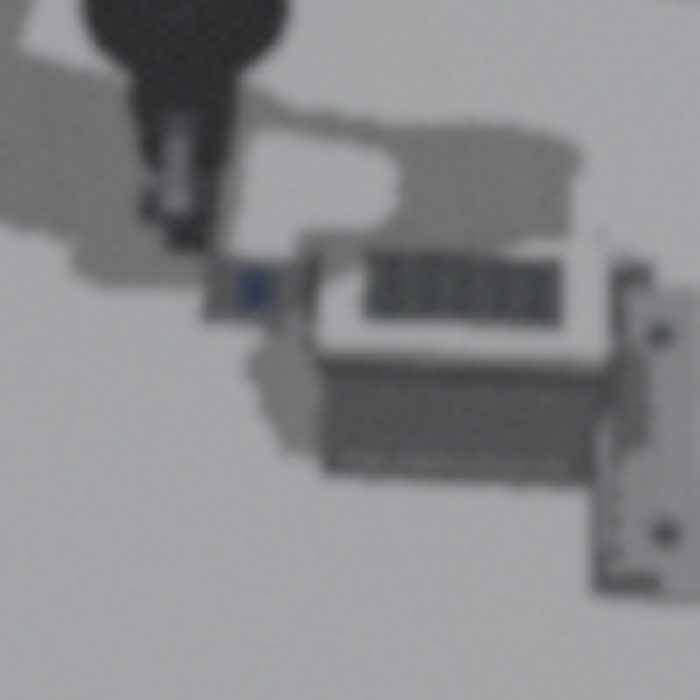

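View pics/l_top.png

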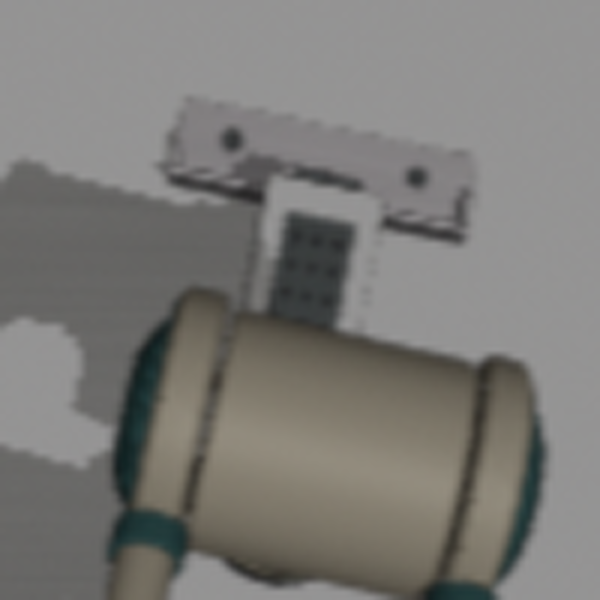

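Run:
```python
import cv2,numpy as np
i=cv2.imread("pics/i_side.png",0).astype(np.float32); l=cv2.imread("pics/l_side.png",0).astype(np.float32)
for nm,(y0,y1,x0,x1) in {"grid":(240,340,350,590),"body":(250,490,300,600),"stop":(480,620,570,699)}.items():
    T=i[y0:y1,x0:x1]
    L=l[y0-25:y1+25,x0-25:min(x1+25,700)]
    r=cv2.matchTemplate(L,T if x1+25<=700 else T[:,:],cv2.TM_CCOEFF_NORMED); _,m,_,loc=cv2.minMaxLoc(r); print(nm,loc[0]-25,loc[1]-25,m)
```

```text
grid -2 2 0.9834854006767273
body -4 1 0.9738803505897522
stop 0 0 0.9985136985778809
```

Run:
```python
from h import *
r=.036; h=-.116
robot.move_linear(corner(h-r,.108),.15); st("above")
for th in (1.57,1.2,.85,.55):
    hit=robot.move_linear(corner(h-r*np.sin(th),.086-r*np.cos(th)),.05,max_force=20); st(f"{th} {hit}")
    if hit: break
robot.pause(.25)
robot.move_linear(corner(-.152,.052),.1)
robot.move_linear(corner(-.152,.038),.1); st("low")
p=get_image("side");crop(p,S(-.1,0,.05),50,"pics/m_side.png",7)
hit=robot.move_linear(corner(-.127,.038),.04,max_force=14); st(f"in {hit}")
for lim,x in ((14,-.112),(14,-.112),(20,-.108)):
    hit=robot.move_linear(corner(x,.039),.04,max_force=lim); st(f"in {hit}"); robot.pause(.1); st()
robot.pause(.2)
robot.move_linear(corner(-.17,.039),.12); st()
q=get_image("side");crop(q,S(-.1,0,.05),50,"pics/m2_side.png",7)
```

```text
above x -0.1634 y 0.0 z 0.1805 [-0.  -0.3 -0.7] 33.66
1.57 False x -0.1633 y -0.0 z 0.1586 [0.5 0.7 0.3] 34.25
1.2 False x -0.1606 y -0.0 z 0.1455 [-0.2 -0.1 -1.1] 34.67
0.85 False x -0.1537 y -0.0 z 0.1348 [ 0.   0.5 -0.5] 35.07
0.55 False x -0.1454 y 0.0 z 0.128 [-0.7  0.1 -0.8] 35.43
low x -0.1629 y -0.0 z 0.1107 [-0.5 -0.  -0.2] 36.3
pics/m_side.png origin 222 169 scale 7
in False x -0.1399 y 0.0002 z 0.1101 [-5.8  1.6 -2.6] 37.12
in False x -0.1301 y 0.0003 z 0.1102 [-14.    2.9   3.4] 37.65
 x -0.1301 y 0.0003 z 0.1103 [-14.3   1.8   1.8] 37.75
in False x -0.1301 y 0.0003 z 0.1103 [-13.1   2.8   1. ] 38.0
 x -0.1301 y 0.0003 z 0.1103 [-13.9   2.6   0.9] 38.1
in False x -0.13 y 0.0003 z 0.1097 [-21.3   3.9   5.8] 38.35
 x -0.13 y 0.0003 z 0.1097 [-21.2   3.4   4.9] 38.45
 x -0.179 y -0.0001 z 0.1126 [0.3 0.5 0.5] 39.32
pics/m2_side.png origin 222 169 scale 7
```

View pics/m_side.png

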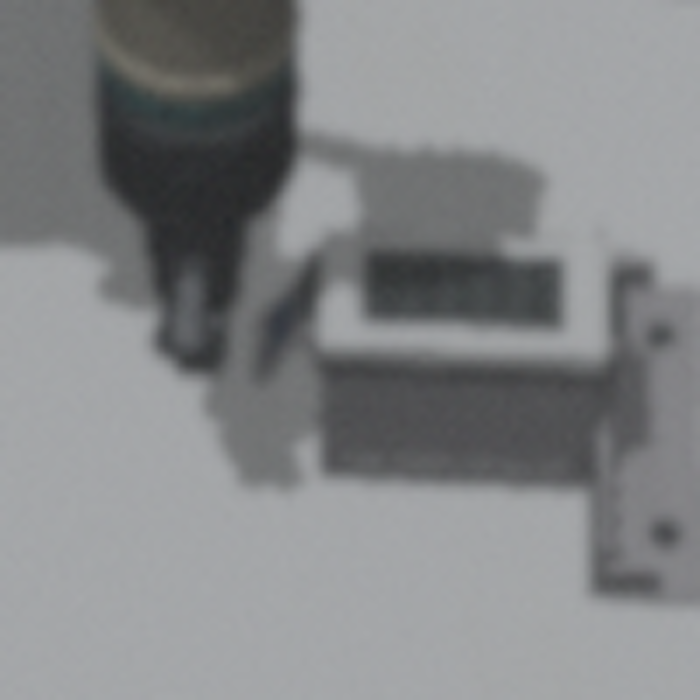

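View pics/m2_side.png

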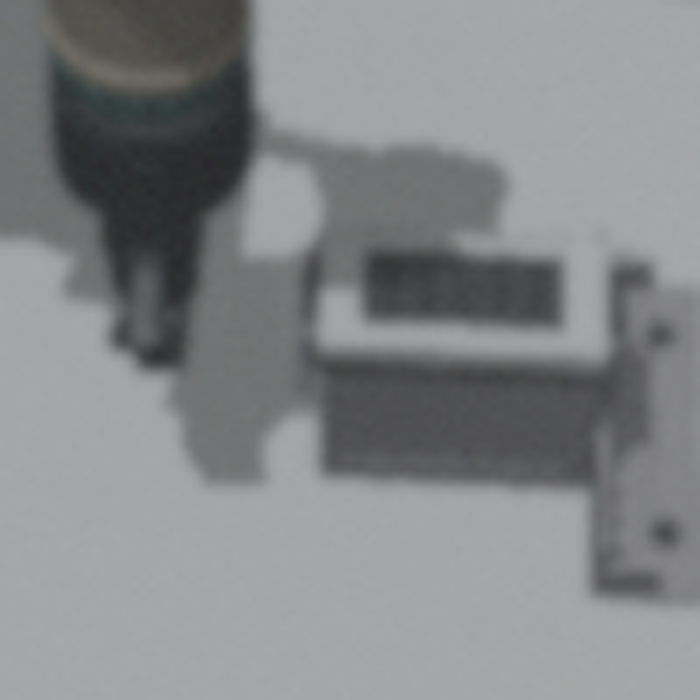

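Run:
```python
from h import *
robot.move_linear(S(-.18,0,.25),.25)
robot.move_j([-1.421, 0.276, 1.505, 0, 1.361, 1.55]); st()
p=get_image("side");crop(p,S(-.06,0,.05),45,"pics/n_side.png",8)
t=get_image("top");crop(t,S(-.055,0,.05),45,"pics/n_top.png",8)
cv2.imwrite("pics/n_full.png",t["color"])
for x in (p,t):
  for q in ("catch_a_edge","end_a","canister","catch_a_hinge","handle_1","gallipot","sound","dilator"):
    for r in finder.place_of(x,q)[:3]:
        d=np.array(r["location"]); e=d-SO; print(q,round(r["score"],2),np.round([e@sx,e@sy,e[2]],4) if q[0] in "ce" else d.round(3))
```

```text
x -0.3843 y -0.5735 z 0.3037 [ 0.7 -0.2  0.3] 42.26
pics/n_side.png origin 241 175 scale 8
pics/n_top.png origin 221 135 scale 8
catch_a_edge 0.59 [-0.1262 -0.      0.0485]
catch_a_edge 0.41 [-0.2802 -0.205   0.0007]
catch_a_edge 0.39 [-0.0218 -0.3031  0.003 ]
end_a 0.85 [-0.0044  0.0035  0.0233]
end_a 0.84 [-0.1145 -0.0031  0.0199]
end_a 0.64 [-0.3109  0.4415  0.0011]
canister 0.88 [-0.0561  0.003  -0.0008]
catch_a_hinge 0.4 [-0.12    0.002   0.0881]
handle_1 0.83 [0.675 0.392 0.003]
handle_1 0.79 [0.557 0.428 0.004]
handle_1 0.64 [0.405 0.43  0.001]
gallipot 0.9 [ 0.321 -0.209  0.   ]
sound 0.81 [ 0.559 -0.353 -0.   ]
sound 0.63 [ 0.735  0.225 -0.001]
dilator 0.65 [ 0.507 -0.403  0.002]
dilator 0.37 [ 0.733  0.226 -0.003]
catch_a_edge 0.53 [-0.1681  0.4662 -0.0014]
catch_a_edge 0.43 [-0.1234 -0.0028  0.043 ]
end_a 0.81 [-0.1141  0.0006  0.0142]
end_a 0.59 [-0.0021 -0.0013  0.0176]
end_a 0.59 [-0.2821 -0.2019  0.0026]
canister 0.59 [-0.0568 -0.0002  0.001 ]
catch_a_hinge 0.55 [-0.1172 -0.0005  0.0853]
handle_1 0.89 [0.411 0.424 0.002]
handle_1 0.75 [ 0.552  0.43  -0.003]
handle_1 0.61 [ 0.674  0.389 -0.   ]
gallipot 0.97 [ 0.321 -0.208  0.003]
sound 0.57 [ 0.559 -0.354 -0.003]
sound 0.53 [0.676 0.389 0.001]
dilator 0.56 [ 0.511 -0.401  0.004]
dilator 0.56 [ 0.636 -0.058  0.086]
```

View pics/n_top.png

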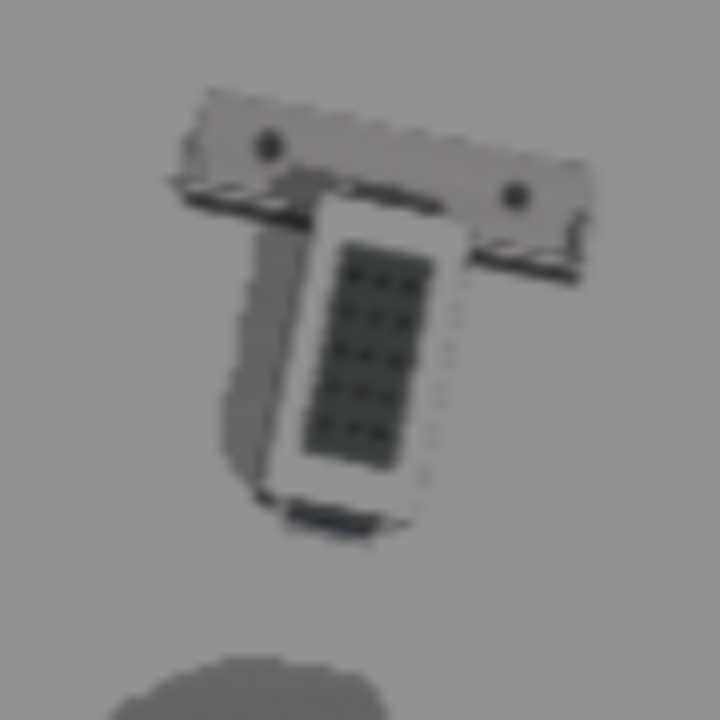

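View pics/n_side.png

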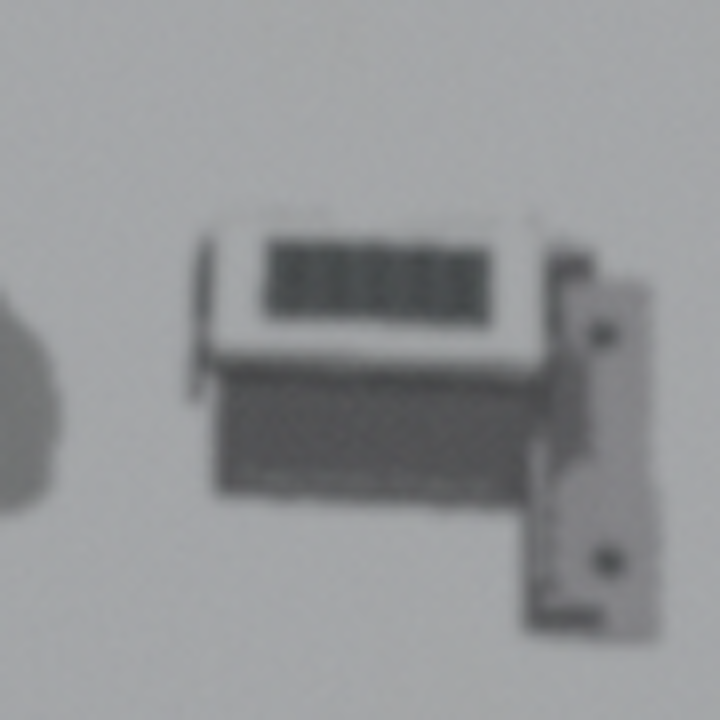

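Run:
```python
from h import *
print(robot.current_joint_vel().round(3), robot.current_time()); robot.close_job()
```

```text
[ 0.003 -0.001  0.    -0.002  0.001  0.002] 43.1583
the job is handed in; nothing more can be done
```

I shut both catches and left the canister upright against the stop. I handed the job in at about 43 s of the 64 s allowed, with the arm clear of everything. `close_job` gives no verdict, so these are my own checks.

**What I did:**
1. I gripped the canister across its width, pushed it against the stop and let go.
2. I folded the near catch down with the closed fingertips and pressed it in.
3. I lifted the canister, turned it half round, set the shut end against the stop and pressed the second catch.

**Last checks:**
- **Square and flush:** In the last top picture the lid edges and the stop edge agree within about 0.02 rad. After the 21 N push on the second catch, the networks put the end wall 2 to 4 mm short of my measured stop face. That is within their error, and the pushing contacts suggest the real face is about 2 mm nearer the robot than I measured.
- **Catches:** The second stalled firmly, with 14 N and then 21 N giving almost no further movement. The first was pressed to its 14 N and 20 N limits and looked flat against the wall in the side picture.
- **Bystanders:** The networks found the handles and gallipot within about 5 mm of where they started. The sound and dilator showed in the tray, but I had no starting position from the networks for them; the arm stayed well away from both.

**Less certain:**
- **Gap after letting go:** Image matching put the canister 1 to 2 mm nearer the robot after the half turn than after the first pressing. After the first release I had no reading to rule out a gap of up to 3 mm. Both are inside the 4 mm limit.
- **First catch:** The fingers backed off after each press, so there was no steady stall reading. The catch could not be seen from the side once it was over the stop.
- **Second catch:** The networks put its edge 2 to 4 mm farther out than fully home, also within their error.

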